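# Fit the full purge-gas cartridge

### The job

The probe station's purge has run out of gas. Of the two like-looking cartridges in the caddy one is full and one is empty: lift them to find the heavier, then fit that one to the bayonet dock - lugs in at the white dots, press it down against the spring, turn it clockwise to the green dots and let the spring lift it into its lock there, without forcing it in the turn or the press. Leave the empty one standing in a well of the caddy, keep both upright, and do not disturb the other things.

Things in the scene. Friction and masses are not known exactly. Their poses are not given: they have to be found in the camera images.
- cartridge_a: gas cartridge, white can with blue band, 52 mm diameter, 104 mm tall, origin at the centre of its underside, z up. Two steel bayonet lugs, 9 mm wide, on its +x and -x sides reach 31 mm from the axis, 3 to 9 mm above the underside. Starts upright in a caddy well. One of the two is full (0.46 to 0.56 kg), the other empty (0.22 kg); which one changes and does not show.
- cartridge_a_grip (a point): centre of the black grip bar on the aluminium cap of cartridge a: bar 46 mm long (x), 22 mm wide (y), its underside on the cap 13 mm below this point, its top 13 mm above; grasp it from above across the 22 mm. 91 mm above the cartridge's origin; axes as the cartridge, the bar in line with the lugs (a half turn makes no difference).
- cartridge_b: like cartridge_a: gas cartridge, white can with blue band, 52 mm diameter, 104 mm tall, origin at the centre of its underside, z up. Lugs and grip bar as on cartridge_a.
- cartridge_b_grip (a point): centre of the black grip bar on the aluminium cap of cartridge b: bar 46 mm long (x), 22 mm wide (y), its underside on the cap 13 mm below this point, its top 13 mm above; grasp it from above across the 22 mm. 91 mm above the cartridge's origin; axes as the cartridge, the bar in line with the lugs (a half turn makes no difference).
- caddy: grey storage block 84 (x) x 172 (y) x 22 mm, fixed to the table, origin under its centre; two round wells of 68 mm diameter at y = +43 and -43 mm, floor 10 mm above the table. The cartridges stand in the wells with 3 mm play round the lugs.
- caddy_well_0 (a point): centre of the floor of the well at the caddy's +y end
- caddy_well_1 (a point): centre of the floor of the well at the caddy's -y end
- dock: bayonet dock, fixed to the table: aluminium base 92 x 92 mm, 6 mm thick, with a dark steel ring, outer diameter 80, bore 54.4, top 33 mm above the table; brass hose barb at the back (x to +56 mm, y = +28 mm, 22 mm high). Origin under the ring's centre, z up. A cartridge goes in with its x axis along the dock's x axis (or a half turn off).
- dock_entry (a point): white dot on the ring, 36.5 mm from the dock's axis on its +x side (its twin on the -x side): here lie the two 13 mm wide gaps where the lugs go in. Once the cartridge's underside is pressed below 15 mm above the table the lugs pass under the ring's lip and it can be turned clockwise seen from above (negative about z); the other way is blocked.
- dock_lock (a point): green dot on the ring, 70 degrees clockwise from the white dot (its twin across the ring). The turn ends at a stop at 78 degrees. Let up there, the spring lifts the lugs 3 mm into notches: the cartridge's underside then stands 18 mm above the table, turned by 62 to 78 degrees, and cannot turn back. More than 50 N on the lugs and ring is forcing it.
- dock_valve (a point): centre of the top of the white sprung valve plate in the dock, 21 mm above the table at rest: it meets the cartridge's underside. 8.4 N start it down, 0.7 N more per mm, hard bottom at 12 mm (14.7 N) above the table. The cartridge's own weight counts, but alone does not press it down.
- tip_tube_red: bystander: tube with red cap, 20 mm diameter, 64 mm tall, standing, origin at its foot
- tip_tube_blue: bystander: tube with blue cap, 20 mm diameter, 64 mm tall, standing, origin at its foot
- loupe: bystander: black loupe, 35 mm diameter, 42 mm tall, origin at its foot
- chip_box_dark: bystander: closed dark chip box 60 x 55 x 18 mm, origin under its centre
- screw_dish: bystander: aluminium dish with tiny screws, 55 mm diameter, 13 mm tall, origin under its centre
- bullseye_level: bystander: small round level with green top, 31 mm diameter, 10 mm tall, origin under its centre

How it is judged (in metres and radians):
On the way, in this order (a step that is already met when the one before it is completed fails the run):
1. a cartridge is lifted clear of its well (z of any of cartridge_a, cartridge_b in the frame of caddy above 0.025 m), for 0.2 s.
2. a cartridge is pressed down in the dock so far that its lugs pass under the lip (((z of cartridge_a in the frame of dock below 0.0156 m and horizontal distance between cartridge_a and dock below 0.005 m) or (z of cartridge_b in the frame of dock below 0.0156 m and horizontal distance between cartridge_b and dock below 0.005 m))), for 0.1 s.
At the end, for the whole second after the job is handed in: The full cartridge is locked in the dock: underside 16 to 19.8 mm above the table, axis within 3 mm of the dock's, upright, turned 59 to 81 degrees from the entry gaps. The empty one stands upright (0.06 rad) on a caddy well's floor, pressing on the caddy with 1.2 to 3.5 N. Both at rest (((z of cartridge_a in the frame of dock between 0.016 and 0.0198 m and horizontal distance between cartridge_a and dock below 0.003 m and angle between each of cartridge_a, cartridge_b's own z axis and vertical below 0.06 rad and angle between the x axis of cartridge_a and the x axis of dock, either way round between 1.03 and 1.41 rad and linear speed of each of cartridge_a, cartridge_b below 0.02 m/s and contact force between cartridge_b and caddy between 1.2 and 3.5 N and z of cartridge_b in the frame of caddy below 0.013 m) or (z of cartridge_b in the frame of dock between 0.016 and 0.0198 m and horizontal distance between cartridge_b and dock below 0.003 m and angle between each of cartridge_b, cartridge_a's own z axis and vertical below 0.06 rad and angle between the x axis of cartridge_b and the x axis of dock, either way round between 1.03 and 1.41 rad and linear speed of each of cartridge_b, cartridge_a below 0.02 m/s and contact force between cartridge_a and caddy between 1.2 and 3.5 N and z of cartridge_a in the frame of caddy below 0.013 m))); the robot touches nothing.
It fails at once if a cartridge is forced against the dock with more than 50 N (contact force between any of cartridge_a, cartridge_b and dock above 50 N).
It fails at once if a cartridge is tipped by more than 0.5 rad (angle between any of cartridge_a, cartridge_b's own z axis and vertical above 0.5 rad).
It fails at once if a bystander is moved by more than 25 mm (distance of any of tip_tube_red, tip_tube_blue, loupe, chip_box_dark, screw_dish, bullseye_level from where it was at the start of the episode above 0.025 m).
It also fails if it takes over 72 s, if anything falls off the work surface, if the arm or the gripper's body presses on something with over 40 N, if the wrist force passes 120 N, or if a joint passes its speed limit or range.

### The arm

A 6-joint arm with a two-finger parallel gripper is mounted at the origin on a cart in front of the work surface, level with it; the furniture and walls round the work are solid. World frame = base frame: x ahead of the robot, y to its left, z up, the work surface at z = 0. Lengths are in m, angles in degrees, forces in N, time in s.
With the tool pointing down it reaches from about 0.25 to 0.775 m from the base axis. Payload 4 kg.
Tool frame: the origin (TCP) lies between the finger pads; the fingertips stand 17 mm ahead of it and the grasp point (between the pads) lies 2 mm behind it; z points along the fingers, y is the line along which they close (so a half turn about z gives the same grasp; the last joint's range is limited). The gripper opens to 85 mm and grips with 20 to 120 N. Pads are 22 mm wide; open, the fingers measure 114 mm over their backs; the gripper's body (76 mm by 85 mm) begins 54 mm behind the grasp point. The pads swing forward as they close: fully open they stand 13 mm farther back than shut.
Start: joints at [67.603, 4.996, 78.535, -0, 96.463, -5.907], TCP at [0.156, 0.527, 0.248] pointing down, gripper open.
Joint ranges: [-177.83, 177.83], [-43.37, 116.18], [15.69, 146.23], [-61.86, 241.86], [9.47, 152.12], [-147.06, 147.06]. Speed limits (degrees/s): [159.86, 159.86, 180, 180, 180, 180].

### API

Orientations are given as [roll, pitch, yaw] about the fixed x, y, z axes, in that order (R = Rz(yaw) Ry(pitch) Rx(roll)).
In Python, from plant import observe, camera, job_done gives the robot as it stands.
- The arm moves only by the shell command python3 -m jog 'ROWS' [OPENING] [FORCE]. ROWS is JSON, a list of rows, each an object of numbers: "dx", "dy", "dz": the shift along the tool's x, y, z in units of 40 mm (1.0 is 40 mm); "turn": the turn about the tool's z in units of 6 degrees (1.0 is 6 degrees). In form: [{"dx": .., "dy": .., "dz": .., "turn": ..}, ...]. A call has 1 to 8 rows; each row shifts and turns the commanded pose from where the row before left it, along the tool's axes as they then stand; what a row does not reach is not made up. A row lasts 1/10 s, in which the tool goes at most 50 mm and 8.59 degrees, less where a joint would pass 70% of its speed; a pose out of reach is approached as far as the arm can. A call is refused whole if a number of a shift passes 1 or a number of a turn 1, either way. A call with a gripper value outside its range is refused whole. OPENING is the finger opening in mm, from 0 to 85.4, set as the call begins (- or left out, the last holds). The fingers move at their own pace and stop on an object; FORCE is the grip in N (left out, the last holds). Time passes only in rows, so rows that do not move let the fingers close. It gives the time, the measured TCP pose, the force, the opening and the grip force at its end, in the units of the state.
- observe(): the state, without advancing time (a new reading comes with each control period).
- camera(name): name is "scene" or "top" or "wrist"; returns a dict with "pixels" (384x512x3 uint8, red, green, blue), "camera_matrix" (3x3 intrinsics, pixels), "T" (4x4, takes a point from camera to world coordinates); the wrist camera has in their place "mount" (4x4, takes a point from camera to tool coordinates, whose origin is the TCP and whose axes are the flange's). Camera axes: x right, y down, z forward; pixel columns grow to the right and rows downward; lengths in m; the calibration is good to about 2 mm. A picture is of the moment at which its call begins: read the wrist's pose just before it. There is no depth.
- job_done(): hands the job in; it is judged then, once.
The state is a dict: "time_s": time; "qpos": joint angles; "joint_velocities": joint speeds; "effort": joint torques, N m; "tool_pos": TCP position; "eef_rot": TCP orientation; "wrist_force": force on the tool from outside, world axes, zero at the start; "ft_torque": the same for the moment, N m; "gripper_width": opening from 0.0 (shut) to 1.0 (fully open); "grasp_force": force on a finger pad.
Only numpy, scipy, OpenCV 4.12 (cv2) and the standard library are available. Lean on these libraries where they do the work, as an engineer would, in place of code of your own. Each camera call takes 0.05 s, during which the arm holds its last target. There are 200 camera calls.

## Working session

There is one attempt and no reset: what is moved stays moved. The work goes in short steps, Python scripts to look and compute and a shell command to move; the robot and the scene stay as the last step left them, time stands still between calls to the robot, and variables do not carry over. Pictures are saved under pics/ and viewed, at most 10 in all, crops included, and the job is handed in when it is done.

```bash
ls; mkdir -p pics; python3 - <<'E'
from plant import observe,camera
import cv2,numpy as np
s=observe();print(s)
for n in("top","scene"):
    c=camera(n);cv2.imwrite(f"pics/{n}0.png",cv2.resize(c["pixels"][:,:,::-1],(800,600),interpolation=cv2.INTER_CUBIC));print(n,c["camera_matrix"],c["T"])
    np.savez(f"{n}0.npz",**c)
E
```

```text
pics
{'time_s': 0.0, 'qpos': array([ 6.76035292e+01,  5.03944152e+00,  7.86247189e+01, -9.19216553e-04,
        9.64630165e+01, -5.90441518e+00]), 'joint_velocities': array([ 0.05872956, -0.00499071,  0.06556609, -0.07466293,  0.00609654,
        0.02200698]), 'effort': array([-4.32807374e-04, -3.51870775e+01, -3.13274360e+01, -2.99439807e-04,
        1.08200643e-02,  3.21613277e-05]), 'tool_pos': array([0.15594261, 0.52694959, 0.24713614]), 'eef_rot': array([-1.79873404e+02, -1.21738153e-02,  1.63507829e+02]), 'wrist_force': array([-0.31977879,  0.27367389,  0.02909819]), 'ft_torque': array([-0.00527461,  0.02754993, -0.00014815]), 'grasp_force': 0.0, 'gripper_width': 1.0017071896801995}
top [[390.17406323   0.         253.35600028]
 [  0.         390.17406323 190.58519812]
 [  0.           0.           1.        ]] [[-0.11694585 -0.97296477  0.1991563   0.36579438]
 [-0.99311843  0.11583635 -0.01725478  0.01423936]
 [-0.00628124 -0.19980367 -0.97981582  0.98338306]
 [ 0.          0.          0.          1.        ]]
scene [[428.97406715   0.         255.88764394]
 [  0.         428.97406715 193.68009358]
 [  0.           0.           1.        ]] [[ 0.86317636 -0.21490727  0.45688231  0.10108873]
 [-0.50469945 -0.39291879  0.76869584 -0.71717437]
 [ 0.01431932 -0.89410832 -0.44762179  0.51567109]
 [ 0.          0.          0.          1.        ]]
```

View pics/top0.png

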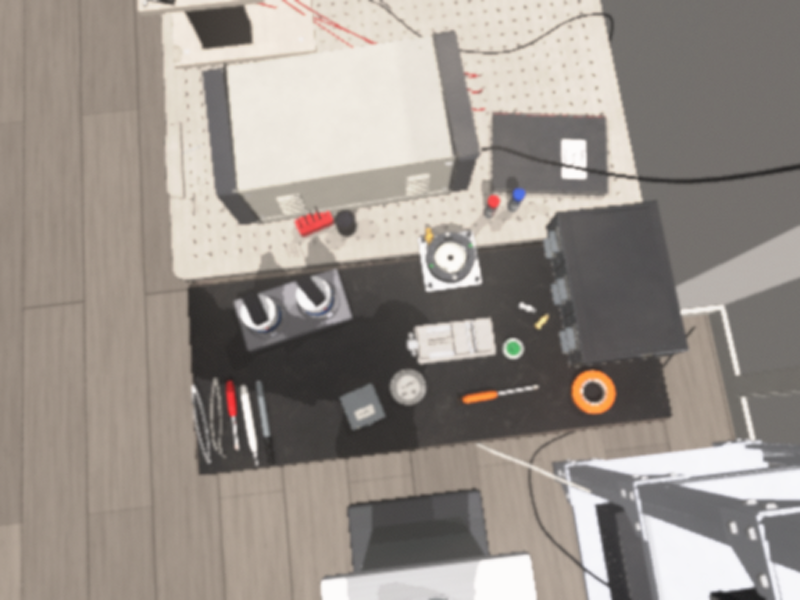

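View pics/scene0.png

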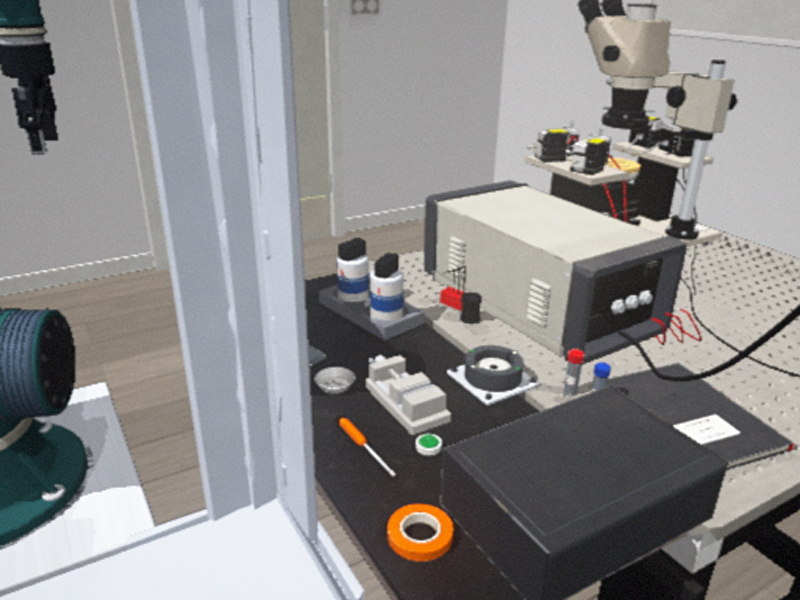

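The top view shows the caddy at about (293,310), with the cartridges' black bars near (258,305) and (313,290). The dock is at about (450,257). The red and blue tubes are at (493,203) and (517,197), and the loupe is at (345,222). I'll enlarge the caddy and dock.

```bash
python3 - <<'E'
import cv2,numpy as np
p=np.load("top0.npz")["pixels"][:,:,::-1]
a=cv2.resize(p[160:235,140:240],(800,600),interpolation=cv2.INTER_CUBIC)  # x8
b=cv2.resize(p[140:190,260:326],(792,600),interpolation=cv2.INTER_CUBIC)  # x12
cv2.imwrite("pics/caddy.png",a);cv2.imwrite("pics/dock.png",b)
E
```

```text
(no output)
```

View pics/caddy.png

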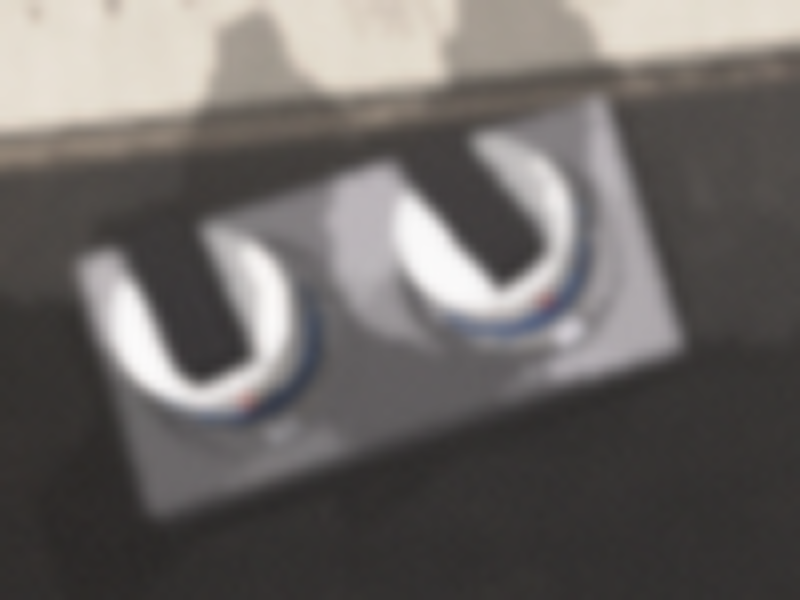

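View pics/dock.png

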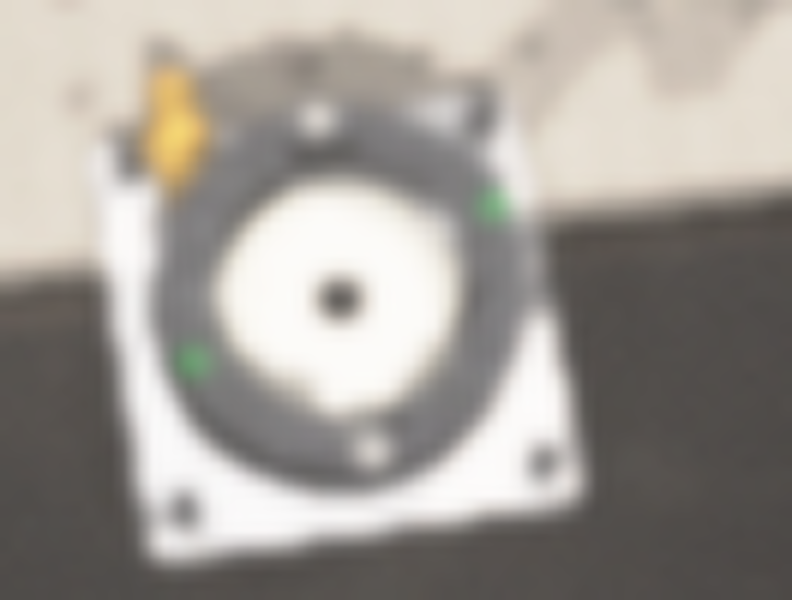

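The crops show both bar near ends, around (220,370) and (522,268), and the lugs at (283,430) and (568,332). The dock's white dots are at (317,120) and (372,448), and its green dots are at (492,204) and (195,362). Now I'll convert these to world positions.

```bash
cat > h.py <<'E'
import numpy as np,cv2
from scipy.spatial.transform import Rotation as Rt
def tool_T(s):
    T=np.eye(4);T[:3,:3]=Rt.from_euler("xyz",s["eef_rot"],degrees=True).as_matrix();T[:3,3]=s["tool_pos"];return T
def ray(K,T,uv,z):
    d=T[:3,:3]@np.linalg.solve(K,[uv[0],uv[1],1]);o=T[:3,3];return o+d*(z-o[2])/d[2]
def unc(p,s,off): return ((p[0]+.5)/s-.5+off[0],(p[1]+.5)/s-.5+off[1])
def pix(K,T,P):
    q=np.linalg.inv(T)@np.append(P,1);u=K@q[:3];return u[:2]/u[2]
E
python3 - <<'E'
from h import *
t=np.load("top0.npz");K,T=t["camera_matrix"],t["T"]
D=[ray(K,T,unc(p,12,(260,140)),.033) for p in [(317,120),(372,448),(492,204),(195,362)]]
ang=lambda a,b:np.degrees(np.arctan2(*(a-b)[[1,0]]))
print("dock",(D[0]+D[1])/2,(D[2]+D[3])/2,"len",np.linalg.norm(D[0]-D[1]),np.linalg.norm(D[2]-D[3]),"yaw",ang(D[0],D[1]),ang(D[2],D[3]))
C=[ray(K,T,unc(p,8,(140,160)),.022) for p in [(78,262),(605,95),(685,345),(155,520)]]
c=sum(C)/4;print("caddy",c,[np.linalg.norm(C[i]-C[i-1]) for i in range(4)],"yaw y-axis",ang(C[0],C[1])-90,ang(C[3],C[2])-90)
y=np.radians((ang(C[0],C[1])+ang(C[3],C[2]))/2);d=np.array([np.cos(y),np.sin(y),0])
print("wells",c+.043*d,c-.043*d)
for n,p in dict(lugL=(283,430),lugR=(568,332)).items(): print(n,ray(K,T,unc(p,8,(140,160)),.017))
for n,ps in dict(L=[(120,240),(188,385),(205,225),(250,352)],R=[(400,170),(500,285),(470,135),(545,245)]).items():
    P=[ray(K,T,unc(p,8,(140,160)),.114) for p in ps];print(n,P,ang(P[0],P[1]),ang(P[2],P[3]))
for n,(p,z) in dict(red=((493,203),.064),blue=((517,197),.064),loupe=((345,222),.042),stair=((455,340),.03),box=((440,150),.1)).items(): print(n,ray(K,T,unc(p,1.5625,(0,0)),z))
E
```

```text
dock [ 0.61877517 -0.09806501  0.033     ] [ 0.61879704 -0.09800181  0.033     ] len 0.07209204839708709 0.07168059261542876 yaw 1.4762645474514267 -68.1679761074154
caddy [0.56305606 0.16397574 0.022     ] [np.float64(0.08615803589213451), np.float64(0.173428724064595), np.float64(0.08485861260556979), np.float64(0.17215993211987612)] yaw y-axis 11.389572841137763 11.817755771656223
wells [0.55440701 0.20609693 0.022     ] [0.5717051  0.12185456 0.022     ]
lugL [0.52778943 0.19878558 0.017     ]
lugR [0.54823144 0.10727493 0.017     ]
L [array([0.5714846 , 0.22222831, 0.114     ]), array([0.52747137, 0.20592829, 0.114     ]), array([0.57297766, 0.19783364, 0.114     ]), array([0.53482539, 0.18782581, 0.114     ])] 20.32178216326366 14.698276253146206
R [array([0.58242657, 0.14121063, 0.114     ]), array([0.54568133, 0.11582644, 0.114     ]), array([0.59030934, 0.12039611, 0.114     ]), array([0.55571151, 0.10204846, 0.114     ])] 34.63732019701032 27.937559779394906
red [ 0.68750711 -0.17269346  0.064     ]
blue [ 0.69291267 -0.21205667  0.064     ]
loupe [0.69167583 0.06515266 0.042     ]
stair [ 0.48178323 -0.08660211  0.03      ]
box [ 0.77068823 -0.09651868  0.1       ]
```

```bash
cat > go.py <<'E'
import sys
from h import *
from plant import observe
s=observe();x,y,z,yaw=map(float,sys.argv[1:5]);w=s["eef_rot"][2]
# shifts first, then turn
d=tool_T(s)[:3,:3].T@(np.array([x,y,z])-s["tool_pos"])/.04
t=-((yaw-w+180)%360-180)/6
# shift in axes after the turn
R2=Rt.from_euler("xyz",[180,0,yaw],degrees=True).as_matrix();d2=R2.T@(np.array([x,y,z])-s["tool_pos"])/.04
print("t",s["time_s"],"pos",s["tool_pos"].round(4),"yaw",round(w,2),"F",s["wrist_force"].round(2),"w",round(s["gripper_width"],3),"grip",round(s["grasp_force"],1))
print("units before-turn",d.round(3),"turn",round(t,3),"| after-turn axes",d2.round(3))
E
python3 go.py .50 .205 .25 195.5
```

```text
t 0.1 pos [0.1559 0.527  0.2472] yaw 163.51 F [ 0.14  0.56 -0.7 ] w 0.999 grip 0.0
units before-turn [-10.532  -5.277  -0.061] turn -5.332 | after-turn axes [ -6.137 -10.056  -0.069]
```

```bash
python3 -m jog '[{"dx":-0.88,"dy":-0.44},{"dx":-0.88,"dy":-0.44},{"dx":-0.88,"dy":-0.44},{"dx":-0.88,"dy":-0.44},{"dx":-0.88,"dy":-0.44},{"dx":-0.88,"dy":-0.44},{"dx":-0.88,"dy":-0.44},{"dx":-0.88,"dy":-0.44}]' && python3 -m jog '[{"dx":-0.88,"dy":-0.44},{"dx":-0.88,"dy":-0.44},{"dx":-0.88,"dy":-0.44},{"dx":-0.88,"dy":-0.44},{"turn":-0.9},{"turn":-0.9},{"turn":-0.9},{"turn":-0.9}]' && python3 -m jog '[{"turn":-0.9},{"turn":-0.85},{},{},{}]'
python3 - <<'E'
from h import *
from plant import observe,camera
s=observe();c=camera("wrist");T=tool_T(s)@c["mount"];K=c["camera_matrix"]
cv2.imwrite("pics/w1.png",cv2.resize(c["pixels"][:,:,::-1],(800,600),interpolation=cv2.INTER_CUBIC))
np.savez("w1.npz",K=K,T=T,p=c["pixels"]);print(c["mount"].round(3),s["tool_pos"],s["eef_rot"])
for P in [(.5544,.2061,.114),(.5717,.1219,.114),(.563,.164,.022)]: print(pix(K,T,P)*1.5625)
E
```

```text
[[-0.    -0.946 -0.324  0.084]
 [ 1.    -0.     0.001  0.001]
 [-0.001 -0.324  0.946 -0.126]
 [ 0.     0.     0.     1.   ]] [0.15594869 0.52699548 0.24722898] [-1.79884755e+02 -1.40566791e-02  1.63509976e+02]
[195.55541756 760.21330239]
[125.62647767 784.81199013]
[199.91864654 668.51531614]validation failed for argument at $[0]...
```

View pics/w1.png

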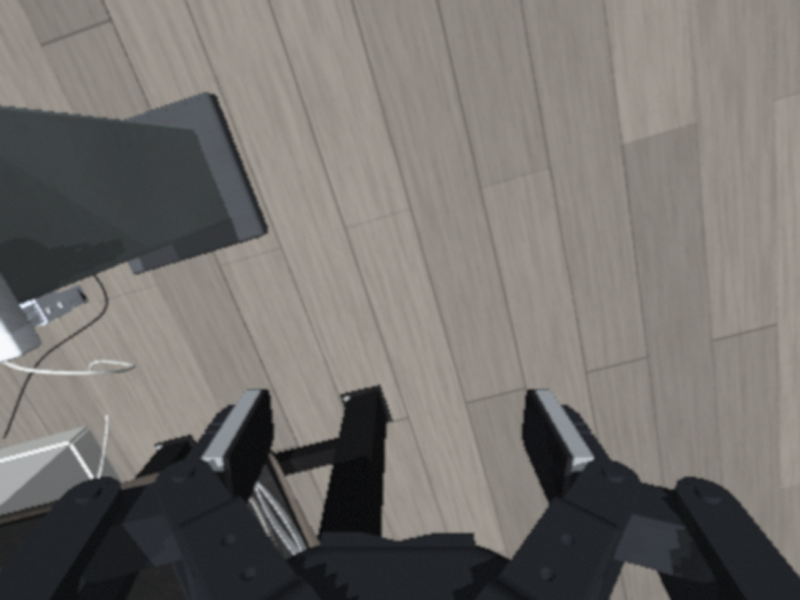

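The first call was refused because every key is needed, and the picture shows only the floor and the fingers from the start pose. I'll redo the move with full rows, to a viewing pose at (.60,.165,.27).

```bash
python3 go.py .60 .165 .27 195.5; python3 -m jog '[{"dx":0,"dy":0,"dz":-0.5,"turn":0},{"dx":-0.88,"dy":-0.44,"dz":0,"turn":0},{"dx":-0.88,"dy":-0.44,"dz":0,"turn":0},{"dx":-0.88,"dy":-0.44,"dz":0,"turn":0},{"dx":-0.88,"dy":-0.44,"dz":0,"turn":0},{"dx":-0.88,"dy":-0.44,"dz":0,"turn":0},{"dx":-0.88,"dy":-0.44,"dz":0,"turn":0},{"dx":-0.88,"dy":-0.44,"dz":0,"turn":0}]'
```

```text
t 0.15 pos [0.156  0.5271 0.2474] yaw 163.51 F [-0.62 -0.32  0.24] w 0.999 grip 0.0
units before-turn [-13.213  -5.529  -0.558] turn -5.331 | after-turn axes [ -8.278 -11.689  -0.565]
time_s: 0.95
tool_pos: [0.3582, 0.338, 0.268]
eef_rot: [-180.0, -0.0, 163.5]
wrist_force: [0.8, 0.1, -0.7]
gripper_width: 0.998
grasp_force: 0.0
```

```bash
python3 -m jog '[{"dx":0,"dy":0,"dz":0,"turn":-0.9},{"dx":0,"dy":0,"dz":0,"turn":-0.9},{"dx":0,"dy":0,"dz":0,"turn":-0.9},{"dx":0,"dy":0,"dz":0,"turn":-0.9},{"dx":0,"dy":0,"dz":0,"turn":-0.9},{"dx":0,"dy":0,"dz":0,"turn":-0.85},{"dx":0,"dy":0,"dz":0,"turn":0}]';python3 go.py .60 .165 .27 195.5
```

```text
time_s: 1.65
tool_pos: [0.3573, 0.3392, 0.2679]
eef_rot: [-180.0, -0.0, -164.4]
wrist_force: [-0.0, -0.5, 0.1]
gripper_width: 1.003
grasp_force: 0.0
t 1.65 pos [0.3573 0.3392 0.2679] yaw -164.4 F [-0.04 -0.55  0.15] w 1.003 grip 0.0
units before-turn [-4.673 -5.826 -0.054] turn 0.017 | after-turn axes [-4.683 -5.818 -0.052]
```

```bash
python3 -m jog '[{"dx":-0.6,"dy":-0.72,"dz":0,"turn":0},{"dx":-0.6,"dy":-0.73,"dz":0,"turn":0},{"dx":-0.6,"dy":-0.73,"dz":0,"turn":0},{"dx":-0.6,"dy":-0.73,"dz":0,"turn":0},{"dx":-0.6,"dy":-0.73,"dz":0,"turn":0},{"dx":-0.6,"dy":-0.73,"dz":0,"turn":0},{"dx":-0.6,"dy":-0.73,"dz":0,"turn":0},{"dx":-0.5,"dy":-0.73,"dz":0,"turn":0}]';python3 -m jog '[{"dx":0,"dy":0,"dz":0,"turn":0},{"dx":0,"dy":0,"dz":0,"turn":0}]'
cat > look.py <<'E'
import sys
from h import *
from plant import observe,camera
n=sys.argv[1];s=observe();c=camera("wrist");T=tool_T(s)@c["mount"];K=c["camera_matrix"]
cv2.imwrite(f"pics/{n}.png",cv2.resize(c["pixels"][:,:,::-1],(800,600),interpolation=cv2.INTER_CUBIC))
np.savez(f"{n}.npz",K=K,T=T,p=c["pixels"]);print(s["tool_pos"],s["eef_rot"])
for P in [(.5544,.2061,.114),(.5717,.1219,.114),(.563,.164,.022)]: print(pix(K,T,P)*1.5625)
E
python3 look.py w2
```

```text
time_s: 2.45
tool_pos: [0.6025, 0.1643, 0.2677]
eef_rot: [180.0, -0.0, -164.5]
wrist_force: [0.3, 1.3, -0.8]
gripper_width: 1.001
grasp_force: 0.0
time_s: 2.65
tool_pos: [0.6014, 0.1648, 0.2674]
eef_rot: [180.0, -0.1, -164.5]
wrist_force: [0.1, 0.9, 0.1]
gripper_width: 0.997
grasp_force: 0.0
[0.6013863  0.16481412 0.26737789] [ 1.79956330e+02 -1.00265208e-01 -1.64546645e+02]
[477.55238838 233.44279231]
[342.52377533 224.44269995]
[406.97856422 210.65739118]
```

View pics/w2.png

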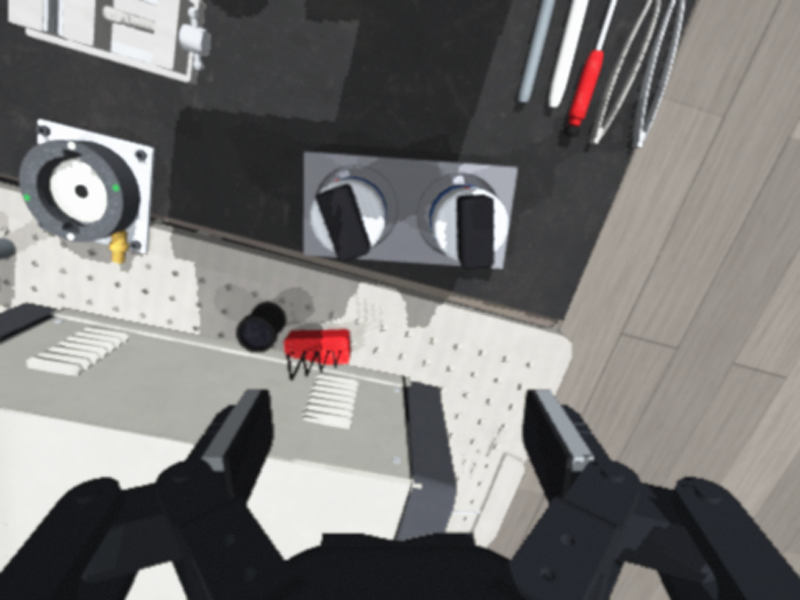

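Both bars are clearly visible: R centred near (343,222), L near (475,231), and the dock at (80,190). These match the predictions from the top view. I'll enlarge the bars for the exact pose.

```bash
python3 - <<'E'
from h import *
p=np.load("w2.npz")["p"][:,:,::-1]
cv2.imwrite("pics/w2c.png",cv2.resize(p[95:175,198:328],(780,480),interpolation=cv2.INTER_CUBIC))
E
```

```text
(no output)
```

View pics/w2c.png

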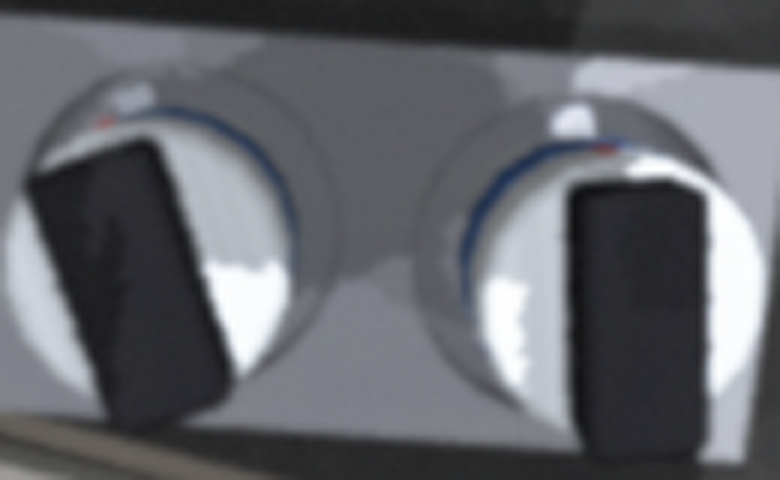

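R's silhouette runs from (28,180)-(150,138) to (122,432)-(235,380). L's runs from (570,188)-(705,190) to (585,458)-(702,455). I'll fit the bar box to these outlines.

```bash
python3 - <<'E'
from h import *
from scipy.optimize import least_squares
d=np.load("w2.npz");K,T=d["K"],d["T"]
pts=dict(R=[(28,180),(150,138),(90,158),(62,262),(105,410),(125,432),(190,252),(235,380),(160,428)],
 L=[(568,195),(572,300),(580,430),(708,200),(706,320),(702,440),(600,184),(680,180),(600,460),(690,460)])
def hull(q):
    c,s=np.cos(q[2]),np.sin(q[2])
    P=[pix(K,T,(q[0]+c*a-s*b,q[1]+s*a+c*b,z)) for a in(-.023,.023) for b in(-.011,.011) for z in(.088,.114)]
    return cv2.convexHull(np.float32(P))
for n,g in dict(R=(.5717,.1219,.55),L=(.5544,.2061,.28)).items():
    P=[unc(p,6,(198,95)) for p in pts[n]]
    r=least_squares(lambda q:[cv2.pointPolygonTest(hull(q),tuple(map(float,p)),True) for p in P],g,diff_step=1e-3,x_scale=(.01,.01,.1))
    print(n,r.x[:2].round(4),np.degrees(r.x[2]).round(2),"res px",r.fun.round(2))
# dock from this view: white plate hub/dots (800 px)
for nm,p,z in [("white",(70,146),.033),("white2",(71,237),.033),("g",(116,188),.033),("g2",(27,198),.033)]: print(nm,ray(K,T,unc(p,1.5625,(0,0)),z))
E
```

```text
R [0.5719 0.1222] 28.95 res px [-0.09  0.41  1.21  1.52  1.47  1.17  2.47  0.64  0.47]
L [0.5547 0.2062] 18.66 res px [1.24 1.66 2.6  1.45 1.47 1.83 1.33 1.43 1.26 0.44]
white [ 0.58339413 -0.10072043  0.033     ]
white2 [ 0.65566469 -0.09746867  0.033     ]
g [ 0.6059799  -0.06446329  0.033     ]
g2 [ 0.63279155 -0.13244585  0.033     ]
```

```bash
python3 -m jog '[{"dx":0,"dy":0,"dz":0,"turn":-0.8},{"dx":0,"dy":0,"dz":0,"turn":-0.8},{"dx":0,"dy":0,"dz":0,"turn":-0.65},{"dx":0,"dy":0,"dz":0,"turn":0},{"dx":0,"dy":0,"dz":0,"turn":0},{"dx":0,"dy":0,"dz":0,"turn":0}]' 45 40;python3 go.py .5719 .1222 .155 208.95
```

```text
time_s: 3.3
tool_pos: [0.6008, 0.1659, 0.2686]
eef_rot: [180.0, 0.0, -150.9]
wrist_force: [-0.1, 0.9, -0.0]
gripper_width: 0.527
grasp_force: 0.0
t 3.3 pos [0.6008 0.1659 0.2686] yaw -150.9 F [-0.15  0.91 -0.01] w 0.527 grip 0.0
units before-turn [ 1.164 -0.603  2.839] turn 0.025 | after-turn axes [ 1.161 -0.606  2.84 ]
```

```bash
python3 -m jog '[{"dx":0.39,"dy":-0.2,"dz":0.5,"turn":0},{"dx":0.39,"dy":-0.2,"dz":0.6,"turn":0},{"dx":0.38,"dy":-0.2,"dz":0.6,"turn":0},{"dx":0,"dy":0,"dz":0.6,"turn":0},{"dx":0,"dy":0,"dz":0.54,"turn":0},{"dx":0,"dy":0,"dz":0,"turn":0},{"dx":0,"dy":0,"dz":0,"turn":0},{"dx":0,"dy":0,"dz":0,"turn":0}]';python3 go.py .5719 .1222 .1075 208.95
```

```text
time_s: 4.1
tool_pos: [0.5734, 0.1221, 0.1567]
eef_rot: [-179.9, 0.2, -150.9]
wrist_force: [0.6, 0.4, 0.1]
gripper_width: 0.531
grasp_force: 0.0
t 4.1 pos [0.5734 0.1221 0.1567] yaw -150.89 F [0.57 0.39 0.11] w 0.531 grip 0.0
units before-turn [0.034 0.022 1.229] turn 0.027 | after-turn axes [0.03  0.021 1.229]
```

```bash
python3 -m jog '[{"dx":0.02,"dy":0.02,"dz":0.31,"turn":0},{"dx":0.02,"dy":0,"dz":0.31,"turn":0},{"dx":0,"dy":0,"dz":0.31,"turn":0},{"dx":0,"dy":0,"dz":0.28,"turn":0},{"dx":0,"dy":0,"dz":0,"turn":0},{"dx":0,"dy":0,"dz":0,"turn":0}]';python3 go.py .5719 .1222 .1075 208.95;python3 -m jog '[{"dx":0,"dy":0,"dz":0,"turn":0},{"dx":0,"dy":0,"dz":0,"turn":0},{"dx":0,"dy":0,"dz":0,"turn":0},{"dx":0,"dy":0,"dz":0,"turn":0},{"dx":0,"dy":0,"dz":0,"turn":0},{"dx":0,"dy":0,"dz":0,"turn":0},{"dx":0,"dy":0,"dz":0,"turn":0},{"dx":0,"dy":0,"dz":0,"turn":0}]' 10 60; python3 go.py .5719 .1222 .1075 208.95
```

```text
time_s: 4.7
tool_pos: [0.5703, 0.1217, 0.1058]
eef_rot: [180.0, -0.1, -150.9]
wrist_force: [0.6, -0.3, 0.4]
gripper_width: 0.529
grasp_force: 0.0
t 4.7 pos [0.5703 0.1217 0.1058] yaw -150.9 F [ 0.58 -0.31  0.44] w 0.529 grip 0.0
units before-turn [-0.041 -0.007 -0.043] turn 0.026 | after-turn axes [-0.041 -0.007 -0.043]
time_s: 5.5
tool_pos: [0.5709, 0.1214, 0.1069]
eef_rot: [-179.9, 0.0, -150.9]
wrist_force: [-0.6, -2.9, 4.2]
gripper_width: 0.248
grasp_force: 58.4
t 5.5 pos [0.5709 0.1214 0.1069] yaw -150.9 F [-0.65 -2.93  4.18] w 0.248 grip 58.4
units before-turn [-0.032  0.006 -0.015] turn 0.025 | after-turn axes [-0.032  0.006 -0.015]
```

```bash
python3 -m jog '[{"dx":0,"dy":0,"dz":-0.2,"turn":0},{"dx":0,"dy":0,"dz":-0.3,"turn":0},{"dx":0,"dy":0,"dz":-0.3,"turn":0},{"dx":0,"dy":0,"dz":-0.2,"turn":0},{"dx":0,"dy":0,"dz":0,"turn":0},{"dx":0,"dy":0,"dz":0,"turn":0},{"dx":0,"dy":0,"dz":0,"turn":0},{"dx":0,"dy":0,"dz":0,"turn":0}]'; for i in 1 2 3 4 5; do python3 -m jog '[{"dx":0,"dy":0,"dz":0,"turn":0}]' | grep -E "wrist|pos"; done
```

```text
time_s: 6.3
tool_pos: [0.5701, 0.1216, 0.1454]
eef_rot: [180.0, -0.1, -150.9]
wrist_force: [0.2, -0.2, -4.8]
gripper_width: 0.247
grasp_force: 57.8
tool_pos: [0.5703, 0.1217, 0.1457]
wrist_force: [-0.4, 0.6, -5.5]
tool_pos: [0.5704, 0.1217, 0.146]
wrist_force: [0.3, 0.1, -6.4]
tool_pos: [0.5705, 0.1217, 0.1462]
wrist_force: [-0.6, 0.9, -5.3]
tool_pos: [0.5706, 0.1217, 0.1463]
wrist_force: [-0.3, -0.3, -5.8]
tool_pos: [0.5706, 0.1217, 0.1463]
wrist_force: [-0.1, 0.1, -5.7]
```

The wrist reads about -5.6 N, so this is the full cartridge (the empty one would read 2.2 N). I'll raise it, turn it to the dock's yaw, and stop beside the dock for a closer look.

```bash
python3 -m jog '[{"dx":0,"dy":0,"dz":-0.25,"turn":0.4},{"dx":0,"dy":0,"dz":-0.25,"turn":0.8},{"dx":0,"dy":0,"dz":0,"turn":0.8},{"dx":0,"dy":0,"dz":0,"turn":0.8},{"dx":0,"dy":0,"dz":0,"turn":0.8},{"dx":0,"dy":0,"dz":0,"turn":0.6},{"dx":0,"dy":0,"dz":0,"turn":0.32},{"dx":0,"dy":0,"dz":0,"turn":0}]'; python3 go.py .62 -.01 .165 181.8
```

```text
time_s: 7.6
tool_pos: [0.5706, 0.1217, 0.1663]
eef_rot: [180.0, 0.0, -178.0]
wrist_force: [0.1, -0.1, -5.9]
gripper_width: 0.245
grasp_force: 57.9
t 7.6 pos [0.5706 0.1217 0.1663] yaw -178.0 F [ 0.06 -0.12 -5.87] w 0.245 grip 57.9
units before-turn [-1.12  -3.334  0.033] turn 0.033 | after-turn axes [-1.131 -3.33   0.034]
```

```bash
python3 -m jog '[{"dx":-0.1,"dy":-0.3,"dz":0,"turn":0},{"dx":-0.2,"dy":-0.6,"dz":0,"turn":0},{"dx":-0.2,"dy":-0.6,"dz":0,"turn":0},{"dx":-0.2,"dy":-0.6,"dz":0,"turn":0},{"dx":-0.2,"dy":-0.6,"dz":0,"turn":0},{"dx":-0.2,"dy":-0.5,"dz":0,"turn":0},{"dx":0,"dy":-0.15,"dz":0,"turn":0},{"dx":0,"dy":0,"dz":0,"turn":0}]'; python3 -m jog '[{"dx":0,"dy":0,"dz":0,"turn":0},{"dx":0,"dy":0,"dz":0,"turn":0},{"dx":0,"dy":0,"dz":0,"turn":0}]'|grep pos;python3 look.py w3; python3 - <<'E'
from h import *
d=np.load("w3.npz");K,T,p=d["K"],d["T"],d["p"]
u=pix(K,T,(.619,-.0984,.033));print(u)
x0,y0=int(u[0])-50,int(u[1])-37;x0=max(x0,0);y0=max(y0,0);print(x0,y0)
cv2.imwrite("pics/w3c.png",cv2.resize(p[y0:y0+75,x0:x0+100,::-1],(800,600),interpolation=cv2.INTER_CUBIC))
E
```

```text
time_s: 8.4
tool_pos: [0.6192, -0.0123, 0.166]
eef_rot: [-180.0, -0.0, -178.1]
wrist_force: [0.9, 0.7, -5.2]
gripper_width: 0.248
grasp_force: 58.2
tool_pos: [0.619, -0.0098, 0.1664]
[ 0.61900458 -0.00975236  0.16643676] [ 1.79982143e+02  5.88393907e-03 -1.77932468e+02]
[935.47808759 221.75451671]
[717.15230688 256.48209856]
[685.11951542 210.56818074]
[161.16530921 185.26241709]
111 148
```

View pics/w3c.png

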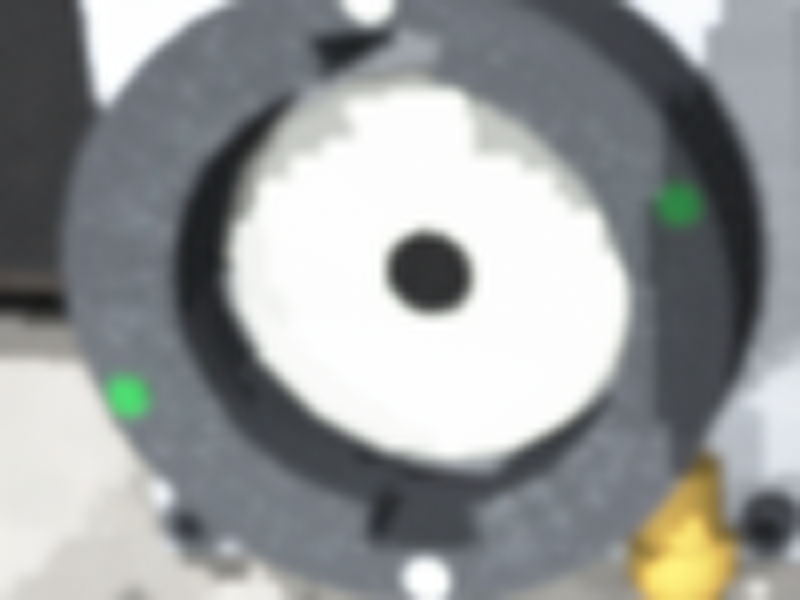

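This view of the ring shows white dots at about (368,3) and (427,580), green dots at (127,396) and (680,204), and the valve hole at (430,272).

```bash
python3 - <<'E'
from h import *
d=np.load("w3.npz");K,T=d["K"],d["T"]
D=[ray(K,T,unc(p,8,(111,148)),.033) for p in [(427,580),(368,3),(127,396),(680,204)]]
ang=lambda a,b:np.degrees(np.arctan2(*(a-b)[[1,0]]))
print((D[0]+D[1])/2,(D[2]+D[3])/2,np.linalg.norm(D[0]-D[1]),np.linalg.norm(D[2]-D[3]),ang(D[0],D[1]),ang(D[2],D[3])+70,"hub",ray(K,T,unc((430,272),8,(111,148)),.021))
E
python3 go.py .619 -.099 .150 181.7
```

```text
[ 0.61933267 -0.09914866  0.033     ] [ 0.61899386 -0.09903253  0.033     ] 0.0726356625444616 0.07324208934328193 1.4570847094321158 1.3152899487626826 hub [ 0.61886507 -0.09896984  0.021     ]
t 8.75 pos [ 0.6191 -0.0098  0.1664] yaw -177.93 F [ 0.41 -0.69 -6.44] w 0.245 grip 58.2
units before-turn [ 0.082 -2.228  0.411] turn 0.061 | after-turn axes [ 0.067 -2.228  0.411]
```

```bash
python3 - <<'E'
from h import *
from plant import camera
d=np.load("w3.npz");K,T,p=d["K"],d["T"],d["p"]
# tool coords (x,y,z along tool) -> world via TCP pose
Tt=tool_T(dict(eef_rot=[179.98,.006,-177.932],tool_pos=[.6190,-.00975,.16644]))
for q in [(0,0,0),(.031,0,.091),(-.031,0,.091),(.023,0,-.007),(0,.026,.02),(0,-.026,.02)]: print(q,pix(K,T,(Tt@np.append(q,1))[:3]))
cv2.imwrite("pics/w3b.png",cv2.resize(p[230:355,180:345,::-1],(792,600),interpolation=cv2.INTER_CUBIC))
E
```

```text
(0, 0, 0) [252.57368165 267.49499871]
(0.031, 0, 0.091) [253.01462441 167.51058157]
(-0.031, 0, 0.091) [253.13270398 237.84463188]
(0.023, 0, -0.007) [252.40026666 233.8049682 ]
(0, 0.026, 0.02) [297.11620041 247.88187402]
(0, -0.026, 0.02) [208.33152264 247.94419113]
```

View pics/w3b.png

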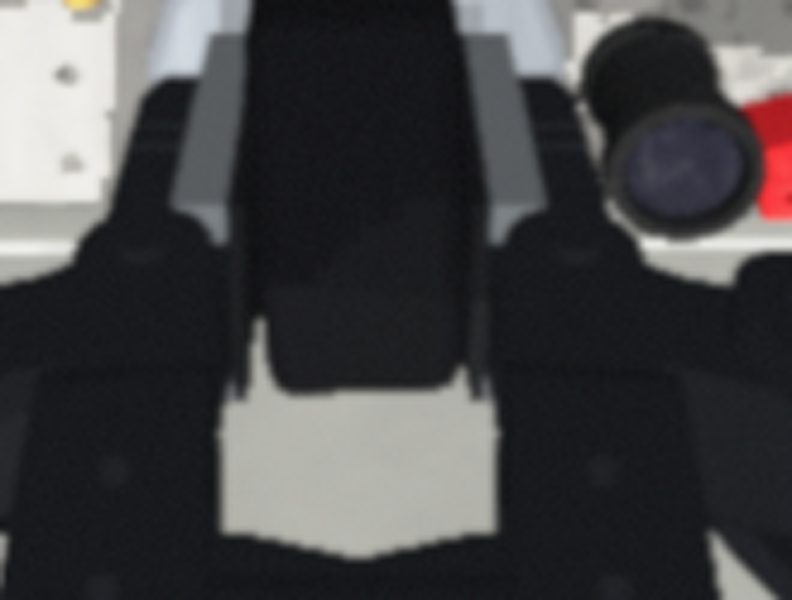

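The bar hangs straight between the pads, with its far end at crop row 390 (raw row 311) and centred near column 365 (raw 256). I'll check the near end with a column profile.

```bash
python3 - <<'E'
from h import *
d=np.load("w3.npz");K,T,p=d["K"],d["T"],d["p"]
Tt=tool_T(dict(eef_rot=[179.98,.006,-177.932],tool_pos=[.6190,-.00975,.16644]))
f=lambda *q:pix(K,T,(Tt@np.append(q,1))[:3]).round(1)
for off in (-.002,0,.002):
  print(off,"far top",f(-.023+off,0,-.0071),"near top",f(.023+off,0,-.0071),"near bot",f(.023+off,0,.0189),"cap edge",f(.026+off,0,.0189),"lug top/bot",f(.031+off,0,.0879),f(.031+off,0,.0939))
print("lug cols",f(.031,.0045,.0909),f(.031,-.0045,.0909))
for r in range(150,240,1): print(r,p[r,246:262:3].mean(1).astype(int) if 0 else p[r,250:257].mean(0).astype(int),end=" ; ")
print()
for r in (162,164,166,168,170,172): print(r,p[r,236:272].mean(1).astype(int))
E
```

```text
-0.002 far top [252.6 316.4] near top [252.4 237.7] near bot [252.6 215.7] cap edge [252.6 210.7] lug top/bot [253. 171.] [253.  169.1]
0 far top [252.6 313.3] near top [252.4 233.9] near bot [252.6 212.4] cap edge [252.6 207.3] lug top/bot [253.  168.5] [253.  166.6]
0.002 far top [252.6 310.2] near top [252.4 230. ] near bot [252.6 209. ] cap edge [252.6 203.9] lug top/bot [253.  165.9] [253.  164.2]
lug cols [258.7 167.5] [247.3 167.5]
150 [42 42 43] ; 151 [42 42 43] ; 152 [42 42 43] ; 153 [42 42 42] ; 154 [42 42 43] ; 155 [42 42 43] ; 156 [42 42 43] ; 157 [42 42 43] ; 158 [41 41 42] ; 159 [41 42 43] ; 160 [41 42 43] ; 161 [42 42 43] ; 162 [42 43 43] ; 163 [41 42 43] ; 164 [42 43 43] ; 165 [42 43 44] ; 166 [44 45 46] ; 167 [55 56 59] ; 168 [76 77 83] ; 169 [102 104 112] ; 170 [127 130 141] ; 171 [137 141 152] ; 172 [139 143 154] ; 173 [139 143 154] ; 174 [137 140 151] ; 175 [128 131 140] ; 176 [118 120 124] ; 177 [114 114 114] ; 178 [112 113 112] ; 179 [105 107 109] ; 180 [83 88 97] ; 181 [45 57 81] ; 182 [24 43 74] ; 183 [23 43 74] ; 184 [22 43 74] ; 185 [24 43 75] ; 186 [22 42 7
[... 1037 characters left out ...]
 42 42 43 42 42
 43 42 42 43 43 43 45 44 43 43 42 41]
164 [47 45 46 45 45 46 44 44 44 44 42 43 42 42 41 42 44 43 42 44 44 45 45 42
 43 42 42 43 43 44 43 43 42 42 42 43]
166 [47 45 45 47 47 47 46 45 44 44 43 43 44 45 43 45 46 45 46 45 46 46 44 41
 43 42 43 43 43 42 44 43 42 43 44 44]
168 [47 47 46 46 47 46 46 45 45 45 54 64 73 74 75 78 79 80 80 81 79 70 54 44
 43 42 43 43 42 43 43 43 43 42 43 44]
170 [ 46  46  47  45  45  46  45  44  44  56  91 124 134 133 133 133 134 133
 132 133 129 112  76  49  43  44  43  42  43  43  43  43  43  43  43  45]
172 [ 47  48  47  45  45  44  45  44  45  55  87 120 135 141 143 146 147 147
 147 147 143 124  84  52  44  43  42  43  42  44  44  44  44  44  43  45]
```

```bash
python3 -m jog '[{"dx":0,"dy":-0.3,"dz":0,"turn":0.22},{"dx":0,"dy":-0.5,"dz":0,"turn":0.22},{"dx":0,"dy":-0.5,"dz":0.1,"turn":0},{"dx":0,"dy":-0.5,"dz":0.2,"turn":0},{"dx":0.05,"dy":-0.4,"dz":0.2,"turn":0},{"dx":0,"dy":0,"dz":0.2,"turn":0},{"dx":0,"dy":0,"dz":0,"turn":0},{"dx":0,"dy":0,"dz":0,"turn":0}]'; python3 -m jog '[{"dx":0,"dy":0,"dz":0,"turn":0},{"dx":0,"dy":0,"dz":0,"turn":0},{"dx":0,"dy":0,"dz":0,"turn":0},{"dx":0,"dy":0,"dz":0,"turn":0}]'|grep pos; python3 go.py .6176 -.0992 .133 179.5
```

```text
time_s: 9.55
tool_pos: [0.617, -0.098, 0.1379]
eef_rot: [179.9, -0.0, 179.4]
wrist_force: [1.4, -0.6, -5.2]
gripper_width: 0.245
grasp_force: 58.3
tool_pos: [0.6174, -0.0984, 0.1387]
t 9.95 pos [ 0.6174 -0.0984  0.1387] yaw 179.38 F [-0.54  0.58 -4.84] w 0.245 grip 58.3
units before-turn [-0.005 -0.021  0.142] turn -0.02 | after-turn axes [-0.005 -0.021  0.142]
```

```bash
python3 -m jog '[{"dx":0,"dy":-0.02,"dz":0.05,"turn":0},{"dx":0,"dy":0,"dz":0.05,"turn":0},{"dx":0,"dy":0,"dz":0.05,"turn":0},{"dx":0,"dy":0,"dz":0.03,"turn":0},{"dx":0,"dy":0,"dz":0,"turn":0},{"dx":0,"dy":0,"dz":0,"turn":0}]'; python3 -m jog '[{"dx":0,"dy":0,"dz":0.03,"turn":0},{"dx":0,"dy":0,"dz":0.03,"turn":0},{"dx":0,"dy":0,"dz":0,"turn":0},{"dx":0,"dy":0,"dz":0,"turn":0}]'|grep -E "pos|for";python3 -m jog '[{"dx":0,"dy":0,"dz":0.03,"turn":0},{"dx":0,"dy":0,"dz":0.03,"turn":0},{"dx":0,"dy":0,"dz":0,"turn":0},{"dx":0,"dy":0,"dz":0,"turn":0}]'|grep -E "pos|for"; python3 go.py .6176 -.0992 .123 179.5
```

```text
time_s: 10.55
tool_pos: [0.6172, -0.0995, 0.131]
eef_rot: [180.0, -0.0, 179.3]
wrist_force: [0.4, 0.4, -4.9]
gripper_width: 0.249
grasp_force: 58.4
tool_pos: [0.6172, -0.0995, 0.1286]
wrist_force: [0.3, -0.1, -5.4]
grasp_force: 58.4
tool_pos: [0.6173, -0.0994, 0.1262]
wrist_force: [0.3, 0.5, -5.3]
grasp_force: 58.3
t 11.35 pos [ 0.6173 -0.0994  0.1262] yaw 179.35 F [ 0.35  0.52 -5.33] w 0.245 grip 58.3
units before-turn [-0.009  0.006  0.081] turn -0.025 | after-turn axes [-0.009  0.006  0.081]
```

The underside is about 4 mm below the ring top with no contact force, so it is entering cleanly. I'll carry on down.

```bash
for i in 1; do python3 -m jog '[{"dx":0,"dy":0,"dz":0.03,"turn":0},{"dx":0,"dy":0,"dz":0.03,"turn":0},{"dx":0,"dy":0,"dz":0.03,"turn":0},{"dx":0,"dy":0,"dz":0,"turn":0},{"dx":0,"dy":0,"dz":0,"turn":0}]'|grep -E "pos|wr|torq"; done;python3 -m jog '[{"dx":0,"dy":0,"dz":0.03,"turn":0},{"dx":0,"dy":0,"dz":0.03,"turn":0},{"dx":0,"dy":0,"dz":0,"turn":0},{"dx":0,"dy":0,"dz":0,"turn":0},{"dx":0,"dy":0,"dz":0,"turn":0}]'|grep -E "pos|wr"; python3 -m jog '[{"dx":0,"dy":0,"dz":0.03,"turn":0},{"dx":0,"dy":0,"dz":0.03,"turn":0},{"dx":0,"dy":0,"dz":0,"turn":0},{"dx":0,"dy":0,"dz":0,"turn":0},{"dx":0,"dy":0,"dz":0,"turn":0}]'|grep -E "pos|wr"
```

```text
tool_pos: [0.6172, -0.0994, 0.1226]
wrist_force: [0.5, 0.4, -5.5]
tool_pos: [0.6173, -0.0995, 0.1203]
wrist_force: [0.5, -0.1, -5.1]
tool_pos: [0.6173, -0.0994, 0.118]
wrist_force: [0.6, -0.2, -5.3]
```

```bash
python3 -m jog '[{"dx":0,"dy":0,"dz":0.03,"turn":0},{"dx":0,"dy":0,"dz":0.03,"turn":0},{"dx":0,"dy":0,"dz":0,"turn":0},{"dx":0,"dy":0,"dz":0,"turn":0},{"dx":0,"dy":0,"dz":0,"turn":0}]'|grep -E "pos|wr"; python3 -m jog '[{"dx":0,"dy":0,"dz":0.03,"turn":0},{"dx":0,"dy":0,"dz":0.03,"turn":0},{"dx":0,"dy":0,"dz":0,"turn":0},{"dx":0,"dy":0,"dz":0,"turn":0},{"dx":0,"dy":0,"dz":0,"turn":0}]'|grep -E "pos|wr"; python3 -m jog '[{"dx":0,"dy":0,"dz":0.03,"turn":0},{"dx":0,"dy":0,"dz":0.03,"turn":0},{"dx":0,"dy":0,"dz":0,"turn":0},{"dx":0,"dy":0,"dz":0,"turn":0},{"dx":0,"dy":0,"dz":0,"turn":0}]'|grep -E "pos|wr"; python3 -c "
from plant import observe;s=observe();print(s['ft_torque'],s['eef_rot'])"
```

```text
tool_pos: [0.6177, -0.0996, 0.1166]
wrist_force: [-0.8, 0.0, 4.7]
tool_pos: [0.6178, -0.0997, 0.1141]
wrist_force: [-1.0, -0.3, 5.6]
tool_pos: [0.6178, -0.0997, 0.1121]
wrist_force: [-0.8, -0.1, 6.8]
[ 0.15114947  0.25927721 -0.01410428] [-1.79969945e+02  1.18555276e-01  1.79347805e+02]
```

```bash
python3 -m jog '[{"dx":0,"dy":0,"dz":0.03,"turn":0},{"dx":0,"dy":0,"dz":0.02,"turn":0},{"dx":0,"dy":0,"dz":0,"turn":0},{"dx":0,"dy":0,"dz":0,"turn":0},{"dx":0,"dy":0,"dz":0,"turn":0},{"dx":0,"dy":0,"dz":0,"turn":0}]'|grep -E "pos|wr"; for i in 1 2 3;do python3 -m jog '[{"dx":0,"dy":0,"dz":0,"turn":0}]'|grep -E "pos|wr";done
```

```text
tool_pos: [0.6179, -0.0997, 0.1105]
wrist_force: [-1.2, 0.3, 7.7]
tool_pos: [0.6179, -0.0997, 0.1105]
wrist_force: [-2.0, 0.3, 7.7]
tool_pos: [0.6179, -0.0997, 0.1105]
wrist_force: [-1.3, -0.8, 7.5]
tool_pos: [0.6179, -0.0997, 0.1105]
wrist_force: [-1.5, 0.1, 8.8]
```

```bash
python3 -m jog '[{"dx":0,"dy":0.002,"dz":0,"turn":0.4},{"dx":0,"dy":0.002,"dz":0,"turn":0.4},{"dx":0,"dy":0.002,"dz":0,"turn":0.4},{"dx":0,"dy":0.002,"dz":0,"turn":0.4},{"dx":0,"dy":0,"dz":0,"turn":0},{"dx":0,"dy":0,"dz":0,"turn":0}]'; python3 -c "
from plant import observe;s=observe();print(s['ft_torque'])"
```

```text
time_s: 15.85
tool_pos: [0.618, -0.0993, 0.1105]
eef_rot: [-180.0, 0.2, 169.8]
wrist_force: [-0.9, 0.1, 7.7]
gripper_width: 0.247
grasp_force: 59.8
[ 0.17563401  0.24063334 -0.00423445]
```

Turning freely: no torque and low side force. I'll continue to about 70°.

```bash
python3 -m jog '[{"dx":0,"dy":0.002,"dz":0,"turn":0.5},{"dx":0,"dy":0.002,"dz":0,"turn":0.5},{"dx":0,"dy":0.002,"dz":0,"turn":0.5},{"dx":0,"dy":0.002,"dz":0,"turn":0.5},{"dx":0,"dy":0.002,"dz":0,"turn":0.5},{"dx":0,"dy":0.002,"dz":0,"turn":0.5},{"dx":0,"dy":0,"dz":0,"turn":0}]';python3 -c "
from plant import observe;s=observe();print(s['ft_torque'])"; python3 -m jog '[{"dx":0,"dy":0.002,"dz":0,"turn":0.5},{"dx":0,"dy":0.002,"dz":0,"turn":0.5},{"dx":0,"dy":0.002,"dz":0,"turn":0.5},{"dx":0,"dy":0.002,"dz":0,"turn":0.5},{"dx":0,"dy":0.002,"dz":0,"turn":0.5},{"dx":0,"dy":0.002,"dz":0,"turn":0.5},{"dx":0,"dy":0,"dz":0,"turn":0}]';python3 -c "
from plant import observe;s=observe();print(s['ft_torque'])"
```

```text
time_s: 16.55
tool_pos: [0.6184, -0.0988, 0.1106]
eef_rot: [179.9, 0.2, 151.7]
wrist_force: [-1.1, -0.5, 8.2]
gripper_width: 0.245
grasp_force: 59.7
[0.16986854 0.10533408 0.02581901]
time_s: 17.25
tool_pos: [0.6187, -0.0986, 0.1106]
eef_rot: [179.9, 0.2, 133.7]
wrist_force: [-0.8, -0.4, 7.2]
gripper_width: 0.249
grasp_force: 59.7
[ 0.09922223  0.02114158 -0.02790633]
```

```bash
python3 -m jog '[{"dx":0,"dy":0.002,"dz":0,"turn":0.5},{"dx":0,"dy":0.002,"dz":0,"turn":0.5},{"dx":0,"dy":0.002,"dz":0,"turn":0.5},{"dx":0,"dy":0.002,"dz":0,"turn":0.5},{"dx":0,"dy":0.002,"dz":0,"turn":0.5},{"dx":0,"dy":0.002,"dz":0,"turn":0.5},{"dx":0,"dy":0.002,"dz":0,"turn":0.5},{"dx":0,"dy":0.002,"dz":0,"turn":0.5}]'; python3 -m jog '[{"dx":0,"dy":0,"dz":0,"turn":0.1},{"dx":0,"dy":0,"dz":0,"turn":0},{"dx":0,"dy":0,"dz":0,"turn":0},{"dx":0,"dy":0,"dz":0,"turn":0}]';python3 -c "
from plant import observe;s=observe();print(s['ft_torque'])"
```

```text
time_s: 18.05
tool_pos: [0.6191, -0.0985, 0.1106]
eef_rot: [179.9, 0.1, 109.6]
wrist_force: [-0.6, -0.8, 8.1]
gripper_width: 0.248
grasp_force: 61.1
time_s: 18.45
tool_pos: [0.6191, -0.0985, 0.1106]
eef_rot: [179.9, 0.1, 109.2]
wrist_force: [-0.4, -0.3, 7.7]
gripper_width: 0.247
grasp_force: 60.7
[-0.06408904  0.0657074   0.07594868]
```

```bash
python3 -m jog '[{"dx":0,"dy":0,"dz":-0.03,"turn":0},{"dx":0,"dy":0,"dz":-0.03,"turn":0},{"dx":0,"dy":0,"dz":-0.03,"turn":0},{"dx":0,"dy":0,"dz":-0.015,"turn":0},{"dx":0,"dy":0,"dz":0,"turn":0},{"dx":0,"dy":0,"dz":0,"turn":0}]'; python3 -m jog '[{"dx":0,"dy":0,"dz":0,"turn":0},{"dx":0,"dy":0,"dz":0,"turn":0}]'|grep -E "pos|wr"
```

```text
time_s: 19.05
tool_pos: [0.619, -0.0984, 0.1135]
eef_rot: [179.9, 0.1, 109.1]
wrist_force: [1.6, -1.3, 6.2]
gripper_width: 0.246
grasp_force: 60.0
tool_pos: [0.619, -0.0984, 0.1136]
wrist_force: [1.6, -1.5, 4.4]
```

```bash
python3 -m jog '[{"dx":0,"dy":0,"dz":-0.01,"turn":0},{"dx":0,"dy":0,"dz":-0.01,"turn":0},{"dx":0,"dy":0,"dz":0,"turn":0},{"dx":0,"dy":0,"dz":0,"turn":0}]'|grep -E "pos|wr"; python3 -m jog '[{"dx":0,"dy":0,"dz":0,"turn":0},{"dx":0,"dy":0,"dz":0,"turn":0},{"dx":0,"dy":0,"dz":0,"turn":0},{"dx":0,"dy":0,"dz":0,"turn":0},{"dx":0,"dy":0,"dz":0,"turn":0}]' 36
```

```text
tool_pos: [0.6188, -0.0982, 0.1139]
wrist_force: [2.9, -1.6, 3.8]
time_s: 20.15
tool_pos: [0.6177, -0.0976, 0.1128]
eef_rot: [-179.9, -0.1, 109.2]
wrist_force: [-0.4, -0.6, -0.2]
gripper_width: 0.421
grasp_force: 0.0
```

```bash
python3 -m jog '[{"dx":0,"dy":0,"dz":-0.3,"turn":0},{"dx":0,"dy":0,"dz":-0.6,"turn":0},{"dx":0,"dy":0,"dz":-0.8,"turn":0},{"dx":0,"dy":0,"dz":-0.8,"turn":0},{"dx":-0.6,"dy":0,"dz":0,"turn":0},{"dx":-0.6,"dy":0,"dz":0,"turn":0},{"dx":0,"dy":0,"dz":0,"turn":0},{"dx":0,"dy":0,"dz":0,"turn":0}]'; python3 -m jog '[{"dx":0,"dy":0,"dz":0,"turn":0},{"dx":0,"dy":0,"dz":0,"turn":0}]'|grep -E "pos|wr";python3 look.py w4; python3 - <<'E'
from h import *
d=np.load("w4.npz");K,T,p=d["K"],d["T"],d["p"]
u=pix(K,T,(.619,-.099,.07));x0,y0=max(int(u[0])-66,0),max(int(u[1])-50,0);print(u,x0,y0)
cv2.imwrite("pics/w4c.png",cv2.resize(p[y0:y0+100,x0:x0+132,::-1],None,fx=6,fy=6,interpolation=cv2.INTER_CUBIC))
for z in(.015,.018,.021): 
  print(z,[(((pix(K,T,(.619+r*np.cos(a),-.099+r*np.sin(a),z+h))-[x0,y0]+.5)*6-.5).round(0)) for r,a,h in[(0,0,.104),(.023,np.radians(-68.6),.104),(-.023,np.radians(-68.6),.104)]])
E
```

```text
time_s: 20.95
tool_pos: [0.6339, -0.1434, 0.214]
eef_rot: [180.0, -0.0, 109.1]
wrist_force: [0.4, -0.1, -0.2]
gripper_width: 0.423
grasp_force: 0.0
tool_pos: [0.6338, -0.1424, 0.2138]
wrist_force: [-1.1, 0.7, 0.4]
[ 0.63376832 -0.14239178  0.2137947 ] [-1.79998481e+02 -2.79151014e-02  1.09207439e+02]
[ 535.02234876 -848.67407249]
[ 477.73460962 -410.69377489]
[ 462.65130143 -316.04858371]
[254.3618418  140.07107536] 188 90
0.015 [array([401., 357.]), array([407., 526.]), array([394., 176.])]
0.018 [array([401., 361.]), array([407., 532.]), array([394., 177.])]
0.021 [array([401., 365.]), array([407., 538.]), array([394., 179.])]
```

View pics/w4c.png

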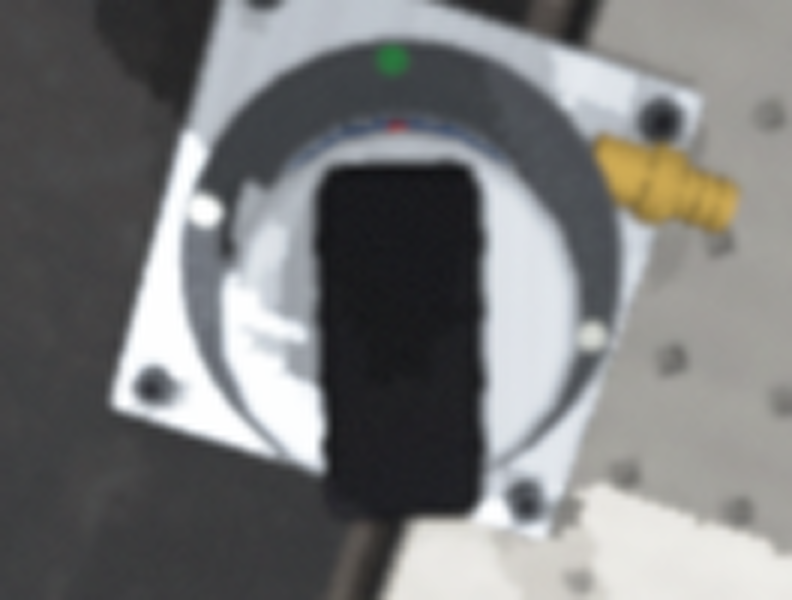

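The bar and red mark line up with the green dot at (393,60), across from the white dots at (206,211) and (592,337). So the cartridge is turned about 70° and centred in the ring. The force/spring balance puts its underside at about 17.5–18 mm, the empty one was never touched, and the gripper is clear, so I'm handing in.

```bash
python3 -c "
from plant import job_done;print(job_done())"
```

```text
the job is handed in; nothing more can be done
None
```

I fitted the full cartridge, which weighed about 5.6 N at the wrist, to the dock and turned it about 70° to the green dots; its locked height of about 18 mm is inferred from the forces, not seen. I lifted only that one, since its weight ruled out the 2.2 N empty one, which still stands in its caddy well; the job is handed in and no verdict came back.

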